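# Snap a slicer's guide rod back into its bearing bracket

### The arm

A 6-joint arm with a two-finger parallel gripper is mounted at the origin on the work surface. World frame = base frame: x ahead of the robot, y to its left, z up, the work surface at z = 0. Lengths are in m, angles in rad, forces in N, time in s.
With the tool pointing down it reaches from about 0.275 to 0.825 m from the base axis. Payload 4.9 kg.
Tool frame: the origin (TCP) lies midway between the tips of the shut fingers; the grasp point (between the pads) lies 19 mm behind it (grip_point_offset is the distance from the TCP to the grasp point, in m); z points along the fingers, x is the direction in which the jaws open and shut, and the axes are right-handed (so a half turn about z gives the same grasp; the last joint's range is limited). The gripper opens to 85 mm and grips with 20 to 120 N. Pads are 22 mm wide; open, the fingers measure 114 mm over their backs; the gripper's body (76 mm by 85 mm) begins 54 mm behind the grasp point. The pads swing forward as they close: fully open they stand 13 mm farther back than shut.
Start: joints at [-1.357, 0.326, -0.193, 1.052, 0, 1.437], TCP at [0.187, -0.517, 0.231] pointing down, gripper open.
Joint ranges: [-2.65, 2.65], [-0.97, 1.79], [-1.3, 1.35], [-1.93, 2.1], [-1.47, 1.37], [-3.14, 3.14]. Speed limits (rad/s): [2.57, 2.57, 3.14, 3.14, 3.14, 3.14].

### API

Orientations are given as a rotation vector (axis times angle).
In Python, from cell import * gives the robot as it stands. Calls block until the motion is done:
- movep(position, orientation): joint-space move of the TCP to a pose.
- move_l(position, velocity=0.15, rot=None, until_force=None): straight line of the TCP; rot=None keeps the orientation; velocity is the mean speed in m/s. With until_force (N) it stops when the force on the tool has changed by that much, and returns True; else False.
- set_joints(angles): joint-space move.
- let_go() and grab(newtons=None): open the fingers fully, or close them until they stop; newtons is the grip in N (None keeps the last).
- sleep(seconds).
- ik(position, orientation): joint angles nearest the present ones, or None.
- get_state(): the state.
- grab_frame(name): name is "scene" or "top"; returns a dict with "img" (420x560x3 uint8, red, green, blue), "fx", "fy", "cx", "cy" (pixels), "cam_to_world" (4x4, takes a point from camera to world coordinates). Camera axes: x right, y down, z forward; pixel columns grow to the right and rows downward; lengths in m; the calibration is good to about 2 mm. A picture is of the moment at which its call begins. There is no depth.
A pose or a line that the arm cannot do raises MotionError and nothing moves.
- sign_off(): hands the job in, once; it reports no verdict.
Trained networks look in the newest picture that a camera, given by its name, has taken for a name from the list of things; names that differ only in an ending like _2 or _b are one class to them, and where a whole thing is asked for, a point or a joint stands for the part that bears it (a point fixed in the world has none). Each returns a list of dicts, best first, with "score" (0 to 1); they miss things now and then, are a little off and sometimes report something else, mostly with a low value. They report only what shows in the picture. A call takes as long as a camera call. They do not tell look-alikes from the thing itself.
- spot_in(camera, name): "centre" ([column, row] in pixels, amid what is visible of it).
- silhouettes(camera, name): "mask" (420x560 bool, what is visible of it) and "centre" ([column, row] in pixels, amid what is visible of it).
- tip_of(camera, name): "centre" ([column, row] in pixels: a listed point, or the origin of a listed thing).
The state is a dict: "clock": time; "q": joint angles; "joint_velocities": joint speeds; "tau": joint torques, N m; "position": TCP position; "eef_rot": TCP orientation; "contact_force": force on the tool from outside, world axes, zero at the start; "wrist_torque": the same for the moment, N m; "finger_gap": opening from 0.0 (shut) to 1.0 (fully open).
Only numpy, scipy, OpenCV 4.12 (cv2) and the standard library are available. Lean on these libraries where they do the work, as an engineer would, in place of code of your own. Each camera call takes 0.05 s, during which the arm holds its last target.

### The job

Put the steel guide rod back into the opened slicer: take it from the wooden rest, press it gently down into both spring clips of the bracket until they snap around it and it lies on their beds, then slide it lengthwise, brass nose first, until the nose is fully home in the white bearing block, and let go. The bracket stands on soft rubber mounts that are spoiled if it is pressed down by more than 2.4 mm (about 24 N), and the oil bottle, dial and screwdriver are to be left where they are.

Things in the scene. Friction and masses are not known exactly. Their poses are not given: they have to be found in the camera images.
- slicer: Opened kitchen slicer fixed on the bench, cream plastic. Origin: on the bench, straight below the middle between the two clips; clips and bearing lie in line along its y axis (x = 0). Ledge 30 mm high (x = -60 to 70 mm) with the black bracket on it; main part 70 mm high from x = 70 mm on, steel disc up to 84 mm high. The rod is home with its middle above this origin, nose towards +y.
- below_clip_a (a point): Point on the ledge (30 mm high) below the rear spring clip: two steel fingers 10 mm wide along y, flared mouth 25 mm wide, 11 mm throat, solid bed. A cream wall 130 mm high, from 118 to 126 mm towards -y of the middle, closes the line. Bracket height is set by hand and NOT measured: the seated rod's axis is anywhere from 78 to 102 mm above the bench.
- below_clip_b (a point): Same for the front clip, 90 mm further along the slicer's +y. Both clips together let the rod pass at a push of about 8 to 12 N, then it drops on to the beds. Finger tops are 18 mm above the seated axis, the base plate 40 mm below it. For gripper fingers there is free room between the clips, 38 mm either way along y from the middle and 50 mm to each side.
- below_bearing (a point): Point on the ledge below the centre of the white bearing block, which spans 80 to 96 mm along y from the slicer's origin, 34 mm tall about the rod's axis, with a 14 mm through hole in line with the seated rod. To be lowered into the clips the rod must be at least 12 mm (better 20 mm) short of home; home is when its shoulder meets the block.
- bracket (a joint): How far the bracket is pressed down on its rubber mounts, m: 0 unloaded, growing downwards, stiffness about 10 N/mm; spoiled above 0.0024.
- rest: Wooden V-rest fixed to the bench, 60 x 150 mm, 6 mm base plate with two V-blocks 14 mm wide at y = -55 and +55 mm, about 41 mm high, that hold the rod along the rest's y axis with the rod's axis 40 mm above the bench. Origin: centre of its underside.
- rod_mid (a point): The loose steel guide rod, 16 mm in diameter, 160 mm long (y = -80 to +80 mm) plus a brass nose 10 mm in diameter and 12 mm long at its +y end; black band at the other end; 0.1 to 0.2 kg. This point is its middle, on its axis; its y axis runs along the rod to the nose. Its x and z axes may be turned about the rod.
- rod_nose (a point): Tip of the brass nose, 92 mm from the rod's middle.
- oil: Bystander: upright yellow oil bottle with red cap, 38 mm in diameter, 95 mm high; origin at the centre of its underside.
- dial: Bystander: loose black control dial, 48 mm in diameter, 30 mm high; origin at the centre of its underside.
- driver: Bystander: screwdriver, 160 mm long, red handle, lying on the bench between rest and slicer; its x axis runs along it.
Not all that is in view belongs to the job. Of the things that look like the part that bears rod_mid, the largest one is meant.

How it is judged:
At the end, for the whole second after the job is handed in: The rod lies in both clips along the slicer's y axis, nose towards +y: its middle within 4 mm of the clips' line and 75 to 104 mm above the bench, within 0.06 rad of the slicer's y axis, its middle within 3 mm of home along y with the nose in the bearing block, at rest and released (x of rod_mid in the frame of slicer between -0.004 and 0.004 m and z of rod_mid in the frame of slicer between 0.075 and 0.104 m and angle between the y axis of rod_mid and the y axis of slicer, either way round below 0.06 rad and y of rod_mid in the frame of slicer between -0.003 and 0.003 m and y of rod_nose in the frame of slicer above 0.086 m and linear speed of rod below 0.01 m/s); the robot touches nothing.
It fails at once if the bracket is pressed down by more than 2.4 mm (about 24 N) on its rubber mounts (value of joint bracket above 0.0024 m).
It fails at once if the oil bottle is moved by more than 20 mm or tipped (distance of oil from where it was at the start of the episode above 0.02 m or angle between oil's own z axis and vertical above 0.5 rad).
It fails at once if the dial is moved by more than 20 mm (distance of dial from where it was at the start of the episode above 0.02 m).
It fails at once if the screwdriver is moved by more than 25 mm (distance of driver from where it was at the start of the episode above 0.025 m).
It also fails if it takes over 51 s, if anything falls off the work surface, if the arm or the gripper's body presses on something with over 40 N, if the wrist force passes 120 N, or if a joint passes its speed limit or range.

## Working session

There is one attempt and no reset: what is moved stays moved. The work goes in short steps, each a Python script; the robot and the scene stay as the last script left them, time stands still between calls to the robot, and variables do not carry over. Pictures are saved under pics/ and viewed, and the job is handed in when it is done.

```bash
ls; mkdir -p pics; python3 - <<'E'
from cell import *
import cv2,numpy as np
for n in ("scene","top"):
    f=grab_frame(n); cv2.imwrite(f"pics/{n}0.png",f["img"][:,:,::-1])
    print(n,f["fx"],f["fy"],f["cx"],f["cy"]);print(np.round(f["cam_to_world"],4))
    for t in ["slicer","below_clip_a","below_clip_b","below_bearing","rest","rod_mid","rod_nose","oil","dial","driver"]:
        print(t,[(np.round(d["centre"],1).tolist(),round(d["score"],2)) for d in tip_of(n,t)][:5])
s=get_state();print(s)
E
```

```text
pics
scene 539.7895312497819 539.7895312497819 280.94241136701197 201.4404368264862
[[-0.8492  0.3734 -0.3734  0.9399]
 [ 0.5279  0.5837 -0.6169  0.6241]
 [-0.0124 -0.721  -0.6928  0.8698]
 [ 0.      0.      0.      1.    ]]
slicer [([376.7, 313.4], 0.71)]
below_clip_a [([389.2, 332.5], 0.64), ([370.4, 289.7], 0.59)]
below_clip_b [([389.2, 332.5], 0.64), ([370.4, 289.7], 0.59)]
below_bearing [([400.5, 348.3], 0.76)]
rest [([367.8, 288.1], 0.23)]
rod_mid [([193.6, 229.7], 0.7), ([246.6, 150.2], 0.65), ([175.7, 144.6], 0.63), ([294.0, 132.5], 0.55)]
rod_nose [([253.4, 177.7], 0.71), ([201.8, 142.6], 0.49), ([309.5, 127.7], 0.46)]
oil [([195.8, 231.7], 0.83)]
dial [([184.2, 198.5], 0.82)]
driver [([262.3, 232.9], 0.8)]
top 393.708254406279 393.708254406279 288.0136198934818 212.54441466316413
[[ 0.0227 -0.9897  0.1415  0.3856]
 [-0.9997 -0.0233 -0.0028 -0.0736]
 [ 0.006  -0.1414 -0.9899  0.8905]
 [ 0.      0.      0.      1.    ]]
slicer [([157.4, 220.2], 0.59)]
below_clip_a [([172.5, 224.5], 0.73), ([132.3, 212.7], 0.64)]
below_clip_b [([172.5, 224.5], 0.73), ([132.3, 212.7], 0.64)]
be
[... 314 characters left out ...]
iver [([293.5, 193.4], 0.59)]
{'clock': 1.1, 'q': array([-1.35719906e+00,  3.26199154e-01, -1.92620359e-01,  1.05199824e+00,
        3.83803276e-06,  1.43657545e+00]), 'joint_velocities': array([-0.00157457, -0.0004538 , -0.00029284,  0.00165341,  0.00223178,
        0.00017877]), 'tau': array([-4.23979718e-04, -4.43339968e+01,  2.62759638e+01,  1.23691669e-03,
       -7.70599883e-06, -1.51266626e-07]), 'position': array([ 0.18746856, -0.51707132,  0.23127355]), 'eef_rot': array([-2.57230318e+00,  1.80353867e+00,  2.06320980e-05]), 'contact_force': array([ 0.22620615, -0.60281673, -0.51410063]), 'wrist_torque': array([ 0.05137081, -0.02605811, -0.01702245]), 'finger_gap': 0.9962241258065913}
```

View pics/scene0.png

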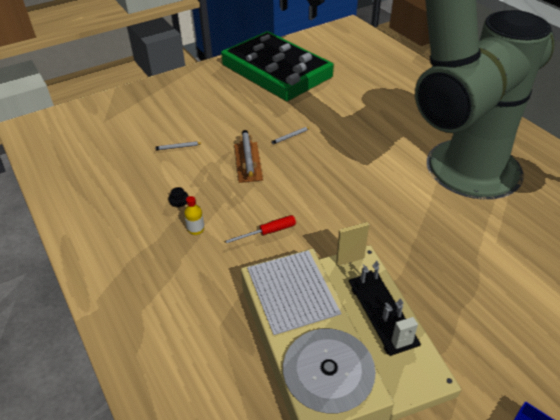

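View pics/top0.png

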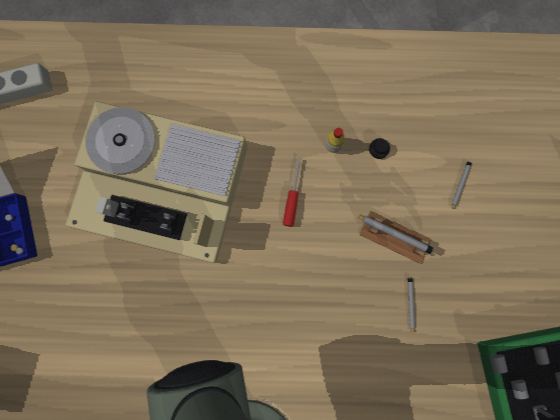

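```bash
python3 - <<'E'
import cv2,numpy as np
t=cv2.imread("pics/top0.png");s=cv2.imread("pics/scene0.png")
def c(im,x,y,w,h,k): return cv2.resize(im[y:y+h,x:x+w],None,fx=k,fy=k,interpolation=cv2.INTER_CUBIC)
cv2.imwrite("pics/c_rod.png",np.hstack([c(t,350,195,95,75,4),c(s,205,115,95,75,4)]))
cv2.imwrite("pics/c_br.png",np.hstack([c(t,60,180,190,95,4)]))
cv2.imwrite("pics/c_br2.png",np.hstack([c(s,320,215,150,150,4)]))
E
```

```text
(no output)
```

View pics/c_rod.png

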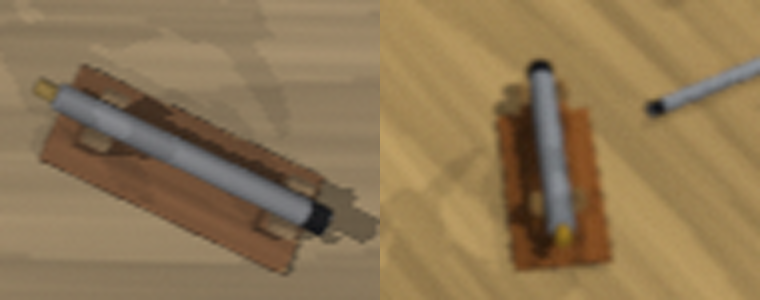

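View pics/c_br.png

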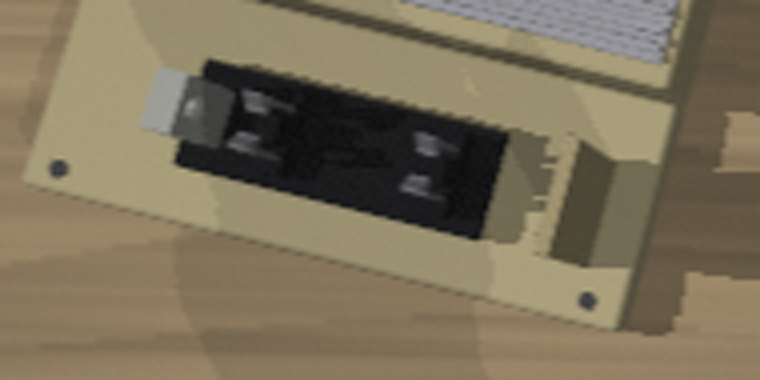

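View pics/c_br2.png

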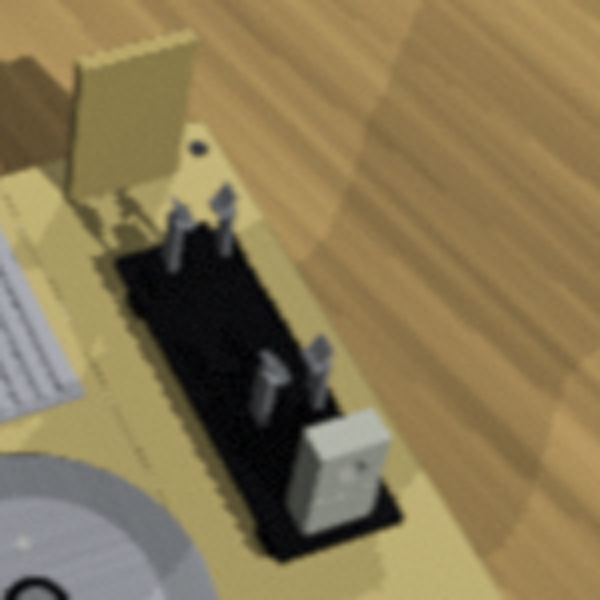

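The rod on the rest (top 398,234 / scene 247,152) is the largest of three look-alikes: the others, at top (411,300) and (462,184), are smaller and lie loose on the bench. The crop shows its brass nose at top (360,217) and its black band at (431,250). Next I'll measure the geometry.

```bash
cat > h.py <<'E'
import numpy as np,cv2
def P(f,X):
    X=np.atleast_2d(X);M=np.linalg.inv(f["cam_to_world"]);c=X@M[:3,:3].T+M[:3,3]
    return np.c_[f["fx"]*c[:,0]/c[:,2]+f["cx"],f["fy"]*c[:,1]/c[:,2]+f["cy"]]
def onz(f,uv,z):
    uv=np.atleast_2d(uv);d=np.c_[(uv[:,0]-f["cx"])/f["fx"],(uv[:,1]-f["cy"])/f["fy"],np.ones(len(uv))]@f["cam_to_world"][:3,:3].T
    o=f["cam_to_world"][:3,3];return o+d*((z-o[2])/d[:,2])[:,None]
E
python3 - <<'E'
from cell import *
from h import *
import pickle
F={}
for n in ("scene","top"):
    f=F[n]=grab_frame(n)
    for d in silhouettes(n,"rod_mid"):
        m=d["mask"].astype(np.uint8);ys,xs=np.nonzero(m)
        r=cv2.minAreaRect(np.c_[xs,ys].astype(np.float32))
        print(n,round(d["score"],2),len(xs),r)
        p=cv2.boxPoints(r);p=p[np.argsort(p[:,1])]
        e=[(p[0]+p[1])/2,(p[2]+p[3])/2];print(e,onz(f,np.array(e),.04))
    for t in ["below_clip_a","below_bearing","slicer"]:
        for d in tip_of(n,t): print(n,t,onz(f,d["centre"],0.0 if t=="slicer" else .03))
    for t,z in [("rest",0),("rod_mid",.04),("rod_nose",.04)]:
        for d in tip_of(n,t): print(n,t,onz(f,d["centre"],z),round(d["score"],2))
pickle.dump(F,open("F.pkl","wb"))
def c(im,x,y,w,h,k): return cv2.resize(im[y:y+h,x:x+w,::-1],None,fx=k,fy=k,interpolation=cv2.INTER_CUBIC)
cv2.imwrite("pics/z_top.png",c(F["top"]["img"],90,190,130,60,6))
cv2.imwrite("pics/z_scn.png",c(F["scene"]["img"],335,255,90,100,6))
E
```

```text
scene 0.62 154 ((289.17242431640625, 134.9310302734375), (4.456687927246094, 37.139068603515625), 68.19859313964844)
[array([306.41382, 128.03448], dtype=float32), array([271.93103, 141.82758], dtype=float32)] [[ 0.2928255  -0.31161662  0.04      ]
 [ 0.39779414 -0.31015784  0.04      ]]
scene 0.59 156 ((175.91078186035156, 145.31597900390625), (3.9664015769958496, 42.42325210571289), 82.56858825683594)
[array([196.94424, 142.57248], dtype=float32), array([154.87732, 148.05948], dtype=float32)] [[ 0.55773671 -0.40956227  0.04      ]
 [ 0.65553082 -0.44615127  0.04      ]]
scene 0.57 242 ((246.96725463867188, 152.50436401367188), (43.68010711669922, 6.013448715209961), 82.40535736083984)
[array([244.0808, 130.8559], dtype=float32), array([249.85371, 174.15283], dtype=float32)] [[ 0.43421438 -0.38835126  0.04      ]
 [ 0.50533509 -0.2324358   0.04      ]]
scene below_clip_a [[0.47341476 0.17355746 0.03      ]]
scene below_clip_a [[0.49783149 0.26111908 0.03      ]]
scene below_bearing [[0.50623975 0.30666332 0.03      ]]
scene rest [[ 4.62735687e-01 -3.25136402e-01  1.11022302e-16]] 0.
[... 1185 characters left out ...]
e=float32)] [[ 0.37218886 -0.33949631  0.04      ]
 [ 0.26248869 -0.34288527  0.04      ]]
top below_clip_a [[0.49359183 0.26502736 0.03      ]]
top below_clip_a [[0.473087   0.16743054 0.03      ]]
top below_bearing [[0.50941184 0.30218709 0.03      ]]
top slicer [[0.48693528 0.22240847 0.        ]]
top rest [[ 0.46390986 -0.31633948  0.        ]] 0.62
top rod_mid [[ 0.46771309 -0.32118328  0.04      ]] 0.84
top rod_mid [[ 0.57883922 -0.45704085  0.04      ]] 0.71
top rod_mid [[ 0.31988228 -0.33571595  0.04      ]] 0.64
top rod_nose [[ 0.53156937 -0.4373767   0.04      ]] 0.74
top rod_nose [[ 0.26054553 -0.34057044  0.04      ]] 0.71
top rod_nose [[ 0.51014668 -0.23359898  0.04      ]] 0.65
```

View pics/z_top.png

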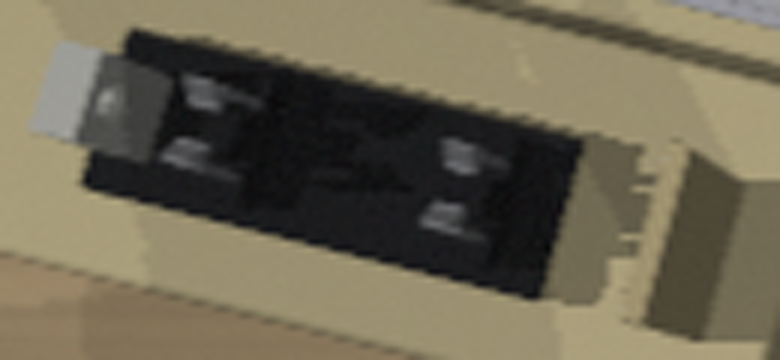

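View pics/z_scn.png

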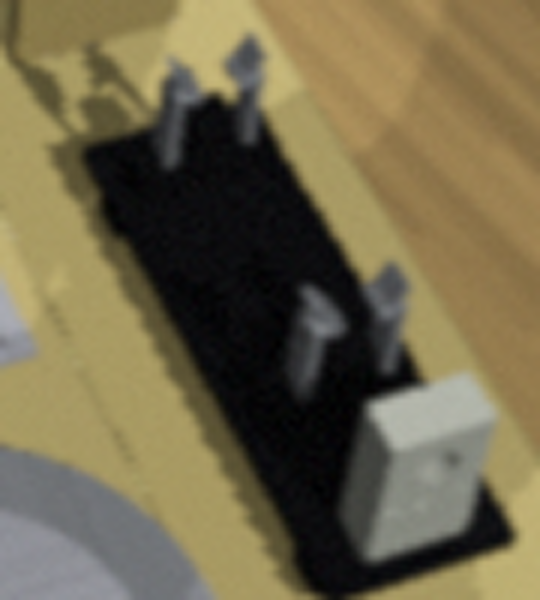

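```bash
cat > fit.py <<'E'
from h import *
import pickle
from scipy.optimize import least_squares
F=pickle.load(open("F.pkl","rb"))
T=lambda x,y:(x/6+90,y/6+190)
S=lambda x,y:(x/6+335,y/6+255)
k=.014
ob=[("top",T(451,187),(0,-.045,k),1),("top",T(194,122),(0,.045,k),1),("top",T(68,92),(0,.088,.017),1),("top",T(655,232),(None,-.122,.13),0),
("scene",S(214,71),(0,-.045,k),1),("scene",S(355,301),(0,.045,k),1),("scene",S(431,406),(0,.088,.017),1),("scene",(136/4+320,52/4+215),(None,-.122,.13),0)]
def pt(p,o):
    x,y,z=o[2]; x=p[4] if x is None else x; z=z+p[3]*o[3]; c,s=np.cos(p[2]),np.sin(p[2])
    return np.array([p[0]+c*x-s*y,p[1]+s*x+c*y,z])
R=lambda p,i=None:np.concatenate([P(F[o[0]],pt(p,o))[0]-o[1] for o in ob])
r=least_squares(R,[.485,.22,-.2,.09,0],x_scale=[.1,.1,.1,.1,.1],loss="soft_l1")
print(np.round(r.x,4));print(np.round(R(r.x).reshape(-1,2),2))
E
python3 fit.py
```

```text
[ 4.859e-01  2.156e-01 -2.145e-01  8.500e-02  1.000e-04]
[[ 0.18 -0.48]
 [ 0.25 -0.04]
 [ 0.22 -0.21]
 [-0.36 -0.65]
 [ 0.23 -0.51]
 [ 0.31 -0.4 ]
 [ 0.32  1.31]
 [ 0.23 -2.06]]
```

```bash
cat >> h.py <<'E'
from scipy.spatial.transform import Rotation as Ro
def rot(a): # jaw dir angle a (rad) in world, tool down
    x=np.array([np.cos(a),np.sin(a),0]);z=np.array([0,0,-1.]);return Ro.from_matrix(np.c_[x,np.cross(z,x),z]).as_rotvec()
SL=np.array([.4859,.2156]);YW=-.2145
SY=np.array([-np.sin(YW),np.cos(YW)]);SX=np.array([np.cos(YW),np.sin(YW)])
def sl(x,y,z): return np.r_[SL+SX*x+SY*y,z]
E
python3 - <<'E'
from cell import *
from h import *
nose=np.array([.504,-.2327]);band=np.array([.4333,-.3888]);d=(nose-band);ang=np.arctan2(d[1],d[0]);d/=np.linalg.norm(d)
mid=band+d*.08; g=mid+d*.010;a=ang-np.pi/2
c=[]
for k in (0,np.pi,-np.pi):
    q1=ik(np.r_[g,.12],rot(a+k));q2=ik(sl(0,-.012,.126),rot(YW+k));print(k,q1,q2)
print(ang,mid,g)
movep(np.r_[g,.12],rot(a)); 
move_l(np.r_[g,.022],velocity=.12)
print(get_state()["position"],get_state()["clock"],get_state()["contact_force"])
f=grab_frame("scene");f2=grab_frame("top")
cc=lambda im,x,y,w,h,k: cv2.resize(im[y:y+h,x:x+w,::-1],None,fx=k,fy=k,interpolation=cv2.INTER_CUBIC)
cv2.imwrite("pics/g1.png",np.hstack([cc(f["img"],190,70,100,130,4),cc(f2["img"],350,180,100,130,4)]))
E
```

```text
0 [-0.70934446  0.44476211 -0.31966165  0.80637256  0.          1.28672709] [ 2.58390586e-01  3.76945117e-01 -4.11264424e-01  7.82586786e-01
  4.44089210e-16  2.04368691e+00]
3.141592653589793 [-7.09344465e-01  4.44762110e-01 -3.19661652e-01  8.06372565e-01
 -4.44089210e-16 -1.85486556e+00] [ 0.25839059  0.37694512 -0.41126442  0.78258679  0.         -1.09790574]
-3.141592653589793 [-0.70934446  0.44476211 -0.31966165  0.80637256  0.         -1.85486556] [ 0.25839059  0.37694512 -0.41126442  0.78258679  0.         -1.09790574]
1.1455210978877102 [ 0.46630572 -0.31592598] [ 0.47043144 -0.30681673]
[ 0.47086217 -0.30739756  0.02265759] 4.25 [-0.04397514 -0.59214251  0.38980803]
```

View pics/g1.png

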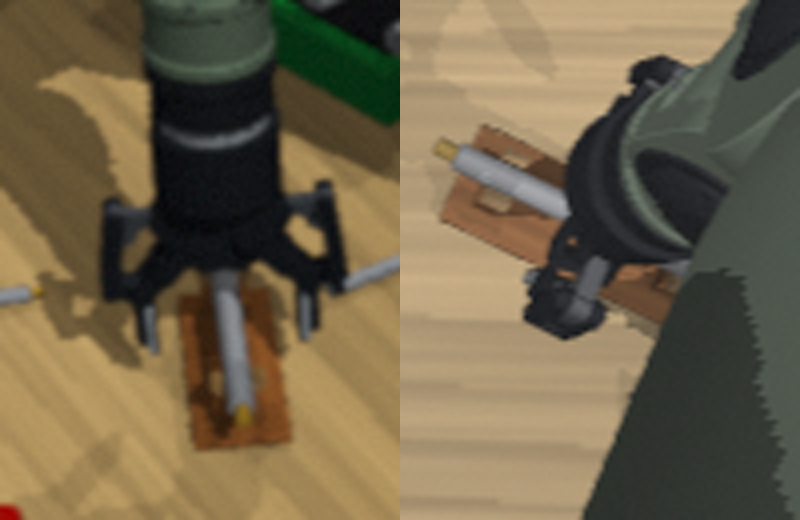

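The open fingers straddle the rod symmetrically, with the nose at scene crop (240,412). I'll grip, lift and carry it to the hover point.

```bash
python3 - <<'E'
from cell import *
from h import *
grab(70); s=get_state();print(s["finger_gap"],s["contact_force"],s["position"])
p=s["position"]
move_l([p[0],p[1],.2],velocity=.2)
s=get_state();print(s["finger_gap"],s["contact_force"])
movep(sl(0,-.012,.20),rot(YW))
move_l(sl(0,-.012,.130),velocity=.12)
sleep(.2)
s=get_state();print(s["finger_gap"],s["contact_force"],s["position"],sl(0,-.012,.13),s["clock"])
cc=lambda im,x,y,w,h,k: cv2.resize(im[y:y+h,x:x+w,::-1],None,fx=k,fy=k,interpolation=cv2.INTER_CUBIC)
f=grab_frame("scene");f2=grab_frame("top")
import pickle;pickle.dump({"scene":f,"top":f2},open("F2.pkl","wb"))
for n in("scene","top"):
    for d in tip_of(n,"rod_nose"): print(n,d["centre"],d["score"])
cv2.imwrite("pics/h1.png",cc(f["img"],320,215,130,150,4));cv2.imwrite("pics/h2.png",cc(f2["img"],80,170,180,120,4))
E
```

```text
0.16021644741047192 [-3.58377767  1.06697804  5.77637696] [ 0.4693004  -0.30626472  0.02214679]
0.1570422825409867 [ 0.65294941  0.14328284 -1.88605779]
0.1591489196692023 [ 0.69054329 -0.00615208 -0.99079192] [0.4840633  0.20405341 0.13087878] [0.48334569 0.203875   0.13      ] 8.8333
scene [406.1, 301.8] 0.71
scene [309.0, 125.7] 0.6
scene [201.1, 142.9] 0.55
top [409.8, 330.2] 0.53
top [452.4, 204.8] 0.48
```

View pics/h1.png

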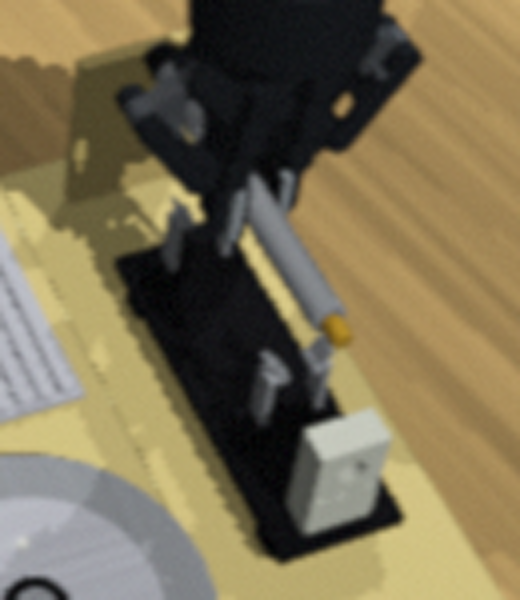

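View pics/h2.png

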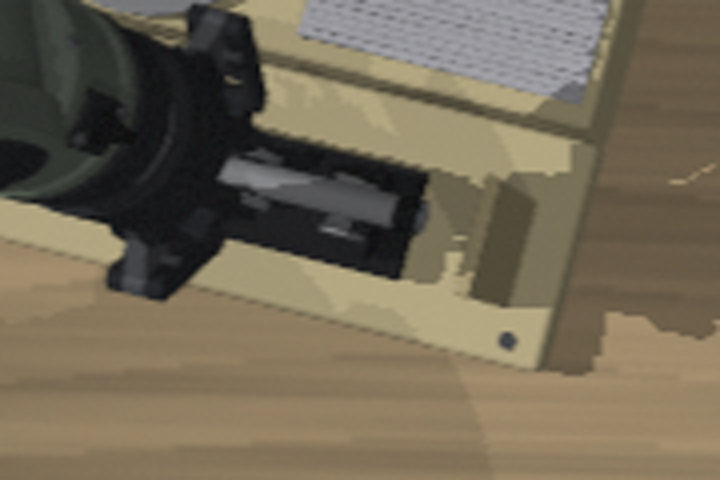

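```bash
python3 - <<'E'
from h import *
import pickle
F=pickle.load(open("F2.pkl","rb"))
base=np.array([.4841,.2041])-SY*.010; z=.1499
c3=lambda d,e,dz=0:np.r_[base+SY*d+SX*e,z+dz]
for n,(x0,y0,w,h) in {"scene":(320,215,130,150),"top":(80,170,180,120)}.items():
    im=cv2.resize(F[n]["img"][y0:y0+h,x0:x0+w,::-1],None,fx=5,fy=5,interpolation=cv2.INTER_CUBIC)
    def L(a,b,col):
        q=[tuple(int(v) for v in (P(F[n],p)[0]-[x0,y0]+.5)*5) for p in(a,b)];cv2.line(im,*q,col,1)
    vd=F[n]["cam_to_world"][:3,3]-np.r_[base,z]; ax=np.r_[SY,0]; s=np.cross(ax,vd);s/=np.linalg.norm(s)
    for k in(-1,1): L(c3(-.08,0)+s*.008*k,c3(.08,0)+s*.008*k,(0,255,0)); L(c3(.08,0)+s*.005*k,c3(.092,0)+s*.005*k,(0,255,255))
    L(c3(-.08,0)+s*.008,c3(-.08,0)-s*.008,(0,0,255));L(c3(.092,0)+s*.008,c3(.092,0)-s*.008,(0,0,255))
    cv2.imwrite(f"pics/o_{n}.png",im[:600,-800:] if n=="top" else im[100:700])
E
```

```text
(no output)
```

View pics/o_scene.png

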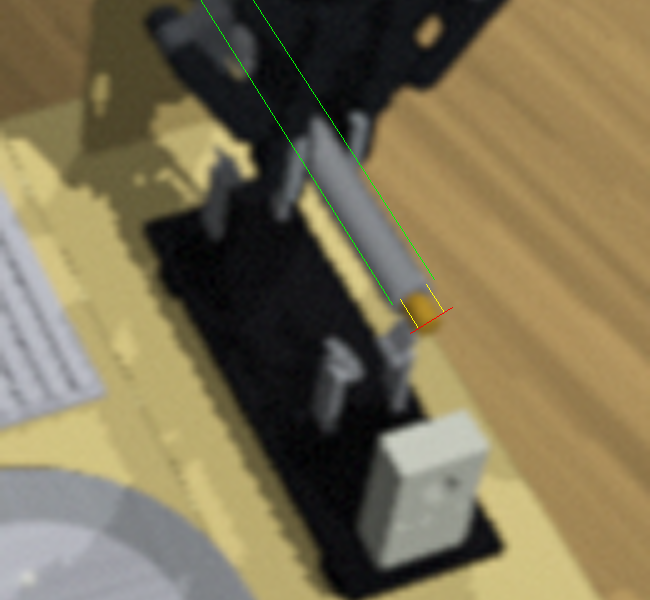

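View pics/o_top.png

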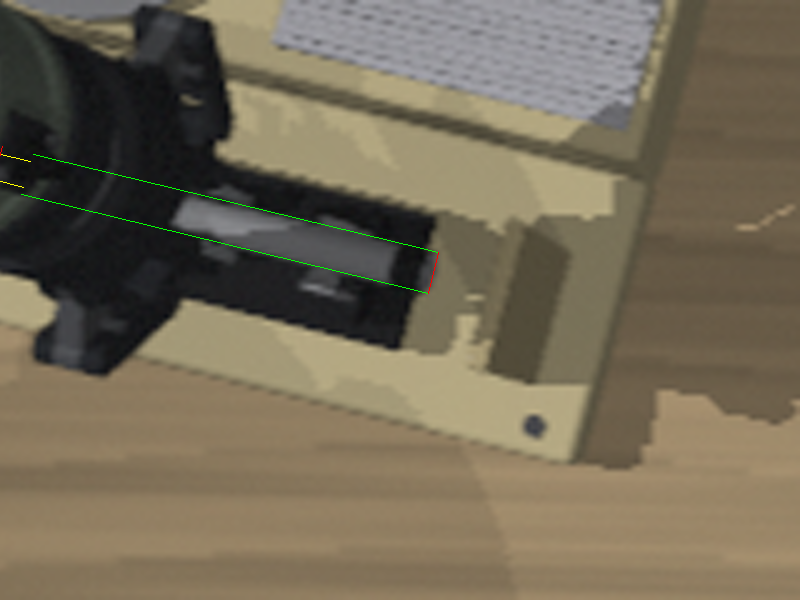

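Both overlays agree with the picture to about 1 px. I'll press down slowly with a force stop.

```bash
python3 - <<'E'
from cell import *
from h import *
s=get_state();b=s["contact_force"];print(b)
print(move_l(sl(0,-.012,.101),velocity=.06,until_force=6))
sleep(.2)
for z in (.094,.087,.080,.074,.070,.066,.062,.058,.055):
    cur=get_state()["contact_force"]-b
    r=move_l(sl(0,-.012,z),velocity=.012,until_force=max(3,15-np.linalg.norm(cur)))
    s=get_state();print(z,r,np.round(s["position"],4),np.round(s["contact_force"]-b,1),np.round(s["wrist_torque"],2),round(s["clock"],2))
    if r:break
E
```

```text
[ 1.00154648 -0.55967562 -1.95029457]
False
0.094 False [0.4833 0.2039 0.094 ] [-2.5  1.   0.4] [-0.01  0.    0.04] 10.6
0.087 False [0.4834 0.2039 0.087 ] [-1.6  0.3  0.3] [ 0.05 -0.03  0.  ] 11.33
0.08 False [0.4841 0.2043 0.0808] [-1.6  0.5  7.3] [ 0.14  0.07 -0.02] 12.07
0.074 True [0.4833 0.2038 0.0732] [0.4 0.6 0.4] [ 0.04 -0.35 -0.12] 12.63
```

```bash
python3 - <<'E'
from cell import *
from h import *
b=np.array([1.0,-.56,-1.95])
for z in np.arange(.072,.055,-.001):
    cur=get_state()["contact_force"]-b
    r=move_l(sl(0,-.012,z),velocity=.01,until_force=max(3,14-max(0,cur[2])))
    s=get_state();cur=s["contact_force"]-b;print(round(z,3),r,np.round(s["position"],4),np.round(cur,1),np.round(s["wrist_torque"],2),round(s["clock"],2))
    if cur[2]>12:break
E
```

```text
0.072 False [0.4834 0.2037 0.0719] [0.5 0.8 0.7] [-0.13 -0.25 -0.08] 12.93
0.071 False [0.4835 0.2038 0.0714] [-0.4 -1.3  6.3] [-0.26  0.02 -0.07] 13.18
0.07 False [0.4835 0.2037 0.0708] [-2.3 -2.1 12. ] [-0.37  0.41 -0.04] 13.43
```

```bash
python3 - <<'E'
from cell import *
from h import *
import pickle
F={n:grab_frame(n) for n in("scene","top")};pickle.dump(F,open("F3.pkl","wb"))
s=get_state();print(s["position"],s["contact_force"],s["finger_gap"])
cc=lambda im,x,y,w,h,k: cv2.resize(im[y:y+h,x:x+w,::-1],None,fx=k,fy=k,interpolation=cv2.INTER_CUBIC)
cv2.imwrite("pics/s1.png",cc(F["scene"]["img"],340,245,100,115,5));cv2.imwrite("pics/s2.png",cc(F["top"]["img"],110,185,110,70,7))
E
```

```text
[0.48349889 0.20376122 0.07080518] [-1.32087171 -1.5618772   8.73902156] 0.16146611751715062
```

View pics/s1.png

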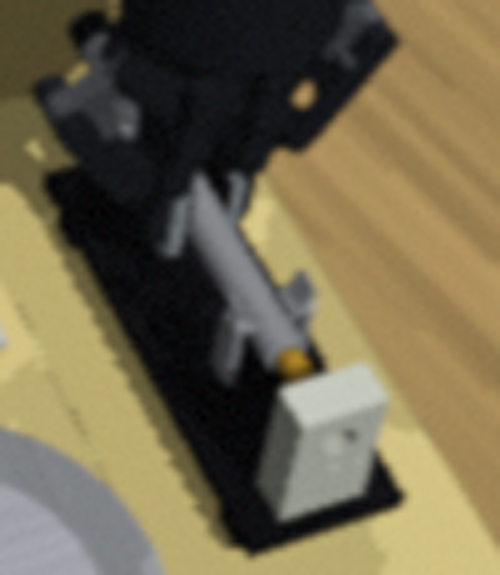

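View pics/s2.png

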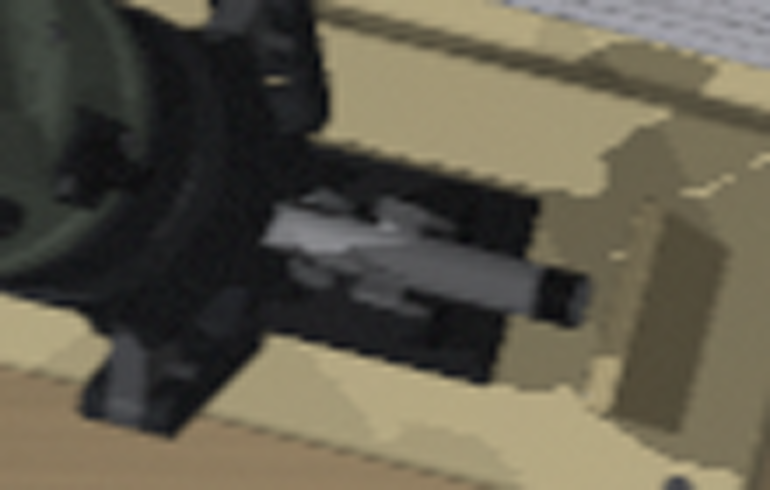

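```bash
python3 - <<'E'
from h import *
import pickle
F=pickle.load(open("F3.pkl","rb"));f=F["scene"]
for z in (.082,.085,.088,.091,.094):print(z,"hole",(P(f,sl(0,.096,z))[0]-[340,245]+.5)*5,"nosetip",(P(f,sl(0,.07,z))[0]-[340,245]+.5)*5,
 "top rear",(P(F["top"],sl(0,-.102,z))[0]-[110,185]+.5)*7)
for h in (.085,.088,.091):
  print(h,"bearing top corners",[((P(f,sl(x,y,h+.017))[0]-[340,245]+.5)*5).round().tolist() for x,y in((-.017,.08),(.017,.08),(.017,.096),(-.017,.096))])
  print(h,"clip b tips",[((P(f,sl(x,y,h+.018))[0]-[340,245]+.5)*5).round().tolist() for x,y in((-.0125,.04),(.0125,.04),(-.0125,.05),(.0125,.05))])
E
```

```text
0.082 hole [341.03850326 450.23196339] nosetip [303.24346511 387.8084254 ] top rear [595.19447649 305.624761  ]
0.085 hole [342.39143979 445.28101502] nosetip [304.48463002 382.81179037] top rear [592.85079755 304.57915663]
0.088 hole [343.75064109 440.30714129] nosetip [305.73143079 377.79246675] top rear [590.4898259  303.52583731]
0.091 hole [345.11615077 435.3101826 ] nosetip [306.98390587 372.75029966] top rear [588.11136942 302.46471736]
0.094 hole [346.48801286 430.28997785] nosetip [308.24209411 367.6851328 ] top rear [585.71523317 301.39570979]
0.085 bearing top corners [[371.0, 363.0], [281.0, 393.0], [304.0, 432.0], [396.0, 402.0]]
0.085 clip b tips [[302.0, 273.0], [237.0, 293.0], [316.0, 295.0], [251.0, 316.0]]
0.088 bearing top corners [[373.0, 358.0], [282.0, 388.0], [305.0, 427.0], [397.0, 396.0]]
0.088 clip b tips [[303.0, 267.0], [238.0, 288.0], [317.0, 290.0], [252.0, 311.0]]
0.091 bearing top corners [[374.0, 353.0], [283.0, 383.0], [307.0, 422.0], [399.0, 391.0]]
0.091 clip b tips [[304.0, 262.0], [239.0, 283.0], [319.0, 285.0], [253.0, 306.0]]
```

```bash
python3 - <<'E'
from cell import *
from h import *
b=np.array([1.0,-.56,-1.95])
def rep(t):
    s=get_state();c=s["contact_force"]-b;print(t,np.round(s["position"],4),np.round(c,1),np.round(s["wrist_torque"],2),round(s["clock"],2));return c
rep("now")
for z in (.0695,.069,.0685,.068):
    c=get_state()["contact_force"]-b
    if c[2]>15:break
    r=move_l(sl(0,-.012,z),velocity=.006,until_force=max(2,16.5-max(0,c[2])));rep(z)
    if r:break
print(move_l(sl(0,-.012,.0735),velocity=.01));rep("up")
print(move_l(sl(0,-.012,.077),velocity=.01,until_force=5));rep("up2")
E
```

```text
now [0.4835 0.2038 0.0708] [-2.3 -1.  10.7] [-0.36  0.34 -0.06] 13.53
0.0695 [0.4835 0.2037 0.0706] [-3.1  0.1 13.1] [-0.45  0.48 -0.08] 13.78
0.069 [0.4835 0.2037 0.0703] [-4.7 -2.  14.9] [-0.48  0.59  0.  ] 14.03
0.0685 [0.4836 0.2037 0.07  ] [-3.1 -2.3 18.2] [-0.58  0.72 -0.06] 14.28
False
up [0.4831 0.2037 0.0726] [  4.5   0.  -11.2] [-0.02 -0.93 -0.07] 14.93
True
up2 [0.4831 0.2034 0.0726] [ 1.5  1.  -0.8] [-0.02 -0.44 -0.05] 15.14
```

```bash
python3 - <<'E'
from cell import *
from h import *
b=np.array([1.0,-.56,-1.95])
def rep(t):
    s=get_state();c=s["contact_force"]-b;d=s["position"][:2]-SL
    print(round(t,4),"y",round(float(d@SY),4),"x",round(float(d@SX),4),"z",round(s["position"][2],4),"Fy",np.round(c[:2]@SY,1),"Fx",np.round(c[:2]@SX,1),"Fz",np.round(c[2],1),np.round(s["wrist_torque"],2),round(s["clock"],2));return c,d
c,d=rep(0); x=float(d@SX)*0.5;Z=.0722
for y in np.arange(-.010,.0161,.002):
    r=move_l(sl(x,y,Z),velocity=.015,until_force=14);c,d=rep(y)
    if r or -c[:2]@SY>14 or abs(c[2])>14:break
E
```

```text
0 y -0.0125 x -0.0001 z 0.0726 Fy 1.3 Fx 1.3 Fz -0.8 [-0.02 -0.44 -0.05] 15.14
-0.01 y -0.0099 x -0.0001 z 0.0722 Fy -0.5 Fx 1.0 Fz -0.1 [-0.16 -0.35 -0.01] 15.5
-0.008 y -0.008 x -0.0001 z 0.0721 Fy -1.2 Fx 1.3 Fz -0.4 [-0.26 -0.45 -0.06] 15.78
-0.006 y -0.0058 x -0.0001 z 0.0721 Fy -0.4 Fx 1.7 Fz -1.2 [-0.22 -0.45 -0.03] 16.07
-0.004 y -0.0038 x -0.0001 z 0.0722 Fy -0.1 Fx 1.9 Fz -2.1 [-0.2  -0.42  0.01] 16.35
-0.002 y -0.0018 x -0.0001 z 0.0722 Fy -0.5 Fx 1.2 Fz -1.7 [-0.18 -0.4  -0.05] 16.63
0.0 y 0.0002 x -0.0 z 0.0722 Fy -0.3 Fx 1.8 Fz -2.5 [-0.19 -0.45 -0.  ] 16.92
0.002 y 0.0022 x -0.0001 z 0.0722 Fy -0.2 Fx 2.1 Fz -1.7 [-0.15 -0.46  0.  ] 17.2
0.004 y 0.0042 x -0.0 z 0.0722 Fy -0.1 Fx 1.0 Fz -1.6 [-0.2  -0.45  0.01] 17.48
0.006 y 0.0062 x -0.0001 z 0.0722 Fy -0.9 Fx 1.0 Fz -1.7 [-0.17 -0.43  0.02] 17.77
0.008 y 0.0082 x -0.0001 z 0.0722 Fy -0.6 Fx 0.0 Fz -2.9 [-0.17 -0.48 -0.02] 18.05
0.01 y 0.0086 x -0.0001 z 0.0721 Fy -5.4 Fx 1.3 Fz 0.4 [-1.04 -0.32 -0.  ] 18.33
0.012 y 0.0087 x -0.0002 z 0.0719 Fy -10.2 Fx 1.5 Fz 2.3 [-2.17 -0.14  0.05] 18.62
0.014 y 0.0087 x -0.0003 z 0.0718 Fy -14.6 Fx 2.0 Fz 3.8 [-3.15  0.    0.07] 18.9
```

```bash
python3 - <<'E'
from cell import *
from h import *
import pickle
move_l(sl(0,.0092,.0722),velocity=.02)
s=get_state();print(s["position"],s["contact_force"])
let_go();s=get_state();print(s["finger_gap"],s["position"],s["contact_force"])
p=s["position"];move_l([p[0],p[1],.20],velocity=.08,until_force=15)
movep([.40,-.15,.3],rot(YW))
s=get_state();print(s["position"],s["clock"],s["contact_force"])
F={n:grab_frame(n) for n in("scene","top")};pickle.dump(F,open("F4.pkl","wb"))
cc=lambda im,x,y,w,h,k: cv2.resize(im[y:y+h,x:x+w,::-1],None,fx=k,fy=k,interpolation=cv2.INTER_CUBIC)
cv2.imwrite("pics/e1.png",cc(F["scene"]["img"],320,215,120,150,4));cv2.imwrite("pics/e2.png",cc(F["top"]["img"],80,180,150,80,5))
for n in F:
    f=F[n]
    for d in silhouettes(n,"rod_mid"):
        ys,xs=np.nonzero(d["mask"]);r=cv2.minAreaRect(np.c_[xs,ys].astype(np.float32));p=cv2.boxPoints(r);p=p[np.argsort(p[:,1] if n=="scene" else p[:,0])]
        e=np.array([(p[0]+p[1])/2,(p[2]+p[3])/2]);q=onz(f,e,.091)[:,:2]-SL
        print(n,round(d["score"],2),e.round(1).tolist(),"slicer xy",[(round(float(v@SX),4),round(float(v@SY),4)) for v in q])
E
```

```text
[0.48761634 0.22401165 0.07211012] [ 1.59532348 -5.2195498  -2.69740123]
1.0019839755095623 [0.48780681 0.22466346 0.07219755] [-0.07486162  0.17102239  0.21935525]
[ 0.40024911 -0.14947409  0.29974944] 23.2083 [ 0.33343737  0.07353926 -0.81249543]
scene 0.73 [[360.8999938964844, 256.3999938964844], [399.79998779296875, 320.70001220703125]] slicer xy [(0.0031, -0.0785), (0.0033, 0.0723)]
scene 0.73 [[195.0, 143.0], [156.0, 147.89999389648438]] slicer xy [(0.2174, -0.5285), (0.3071, -0.5423)]
scene 0.44 [[306.8999938964844, 126.80000305175781], [271.79998779296875, 142.60000610351562]] slicer xy [(-0.0528, -0.4959), (0.0474, -0.4666)]
scene 0.16 [[187.89999389648438, 196.5], [197.3000030517578, 234.1999969482422]] slicer xy [(0.2732, -0.3533), (0.2793, -0.2407)]
top 0.97 [[106.80000305175781, 206.6999969482422], [184.10000610351562, 225.6999969482422]] slicer xy [(-0.0001, 0.082), (-0.0005, -0.0822)]
```

View pics/e1.png

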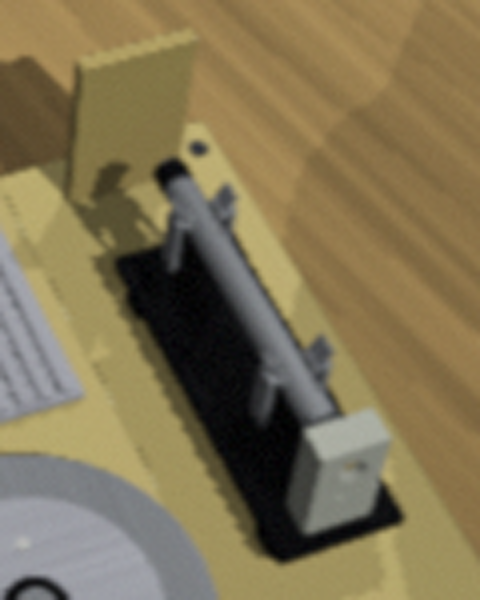

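View pics/e2.png

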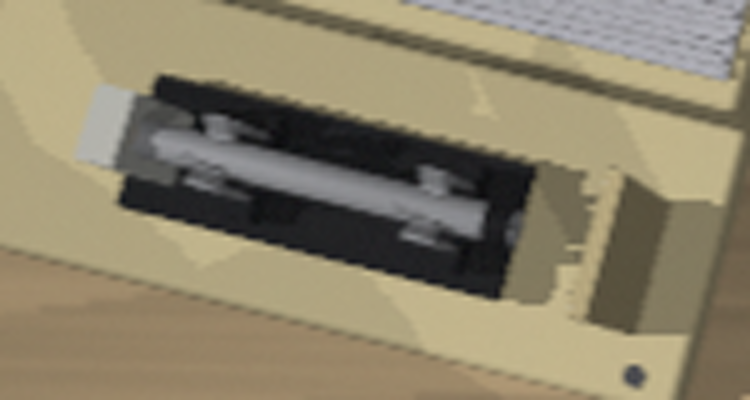

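The scene crop shows the rod between both clips' fingers, with brass in the bearing's through hole at crop (353,467). The top mask puts the rod's ends at y = +82 and -82 mm and x within 0.5 mm. I'm handing the job in.

```bash
python3 -c "
from cell import *
sign_off();print(get_state()['clock'])"
```

```text
the job is handed in; nothing more can be done
the job is handed in; nothing more can be done
```

The guide rod is back in the slicer: it is in both clips, its nose is home in the bearing block, and the arm has let go and moved clear. I handed the job in after about 23 s; no verdict is reported.

**What I did**
- **Pick-up:** I took the largest of the three rods, the one on the wooden rest, and carried it over the bracket.
- **Clips:** I pressed it down under a force stop until it snapped in and sat on the beds. The highest push I measured was about 18 N, against the 24 N limit. I read this at the wrist, not at the bracket. A gentle lift then met about 11 N of resistance, so the clips were holding it.
- **Bearing:** I slid it about 21 mm, nose first, until a firm stop of about 15 N, close to where I expected home.

**Last checks**
- **Top camera:** the rod's middle is within about 0.5 mm of home both along and across the clips' line, and the rod is parallel to it.
- **Scene camera:** both clips hold the rod, and brass shows in the bearing's hole.

**What disagreed**
- **Sideways position:** the scene camera's mask put the rod about 3 mm to the side. I put this down to that view's calibration and to assuming the height.
- **Height:** my first estimate from the pictures was 85 mm for the seated axis. Contact gave about 91 mm, and the position of the bearing hole agreed with that. Both are inside the allowed range.
- **Not checked:** I didn't measure the oil bottle, dial or screwdriver again at the end. The carrying path was planned to stay clear of them.

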